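# Pack the door-fitting kit into its inlaid tool tray

## Task

Pack the door-fitting kit into the tool tray for the next job: the wide chisel into the inlay with the yellow bottom, the screwdriver into the red one, the sliding bevel into the blue one and the green pencil into the green one, each lying flat in its pocket with the handle (or the pencil's blunt end) at the tray's handle end, the end nearer to you. Leave the narrow chisel and the red pencil where they lie.

Things in the scene. Friction and masses are not known exactly. Their poses are not given: they have to be found in the camera images.
- chisel_wide: Wide bench chisel, 24 mm blade, brown wooden handle, lying flat, 224 mm long. Origin on its underside, below the middle of the handle, the place to grip (24 wide, 26 high); +y runs along it to the butt, z up; it reaches from y = -172 (cutting edge) to +52 mm, the handle from -62. About 0.20 kg.
- chisel_narrow: Narrow bench chisel, 12 mm blade, handle and length as the wide one; not part of the kit. Origin and axes as for the wide chisel.
- driver: Screwdriver, red handle, thin steel shank, lying flat, 228 mm long. Origin on its underside, below the middle of the handle, the place to grip (28 wide, 31 high); +y runs along it to the butt, z up; it reaches from y = -174 (tip) to +54 mm, the handle from -47. About 0.11 kg.
- bevel: Sliding bevel set straight: slim brown wooden stock (its handle), steel blade in line, lying flat, 236 mm long; brass wing nut, 26 high, at y = -35. Origin on its underside, below the stock, the place to grip (20 wide, 16 high); +y runs along it to the butt, z up; it reaches from y = -173 (blade end) to +63 mm, the stock from -47. About 0.12 kg.
- pencil_green: Green pencil, 8 mm thick, 184 mm long, lying flat. Origin on its underside, the place to grip; +y runs to its blunt end at +62 mm, the point is at -122 mm; z up. 20 g.
- pencil_red: Red pencil, 8 mm thick, 139 mm long, lying flat; not part of the kit. Origin on its underside; +y runs to its blunt end, 40 mm away.
- inlay_yellow: Fixed black inlay, 56 x 268 mm, yellow bottom; the four lie side by side in any order, 58 mm apart. Origin on the pocket floor, 11 mm above the bench, where the wide chisel's origin belongs; +y runs to the pocket's handle end, z up. Pocket 14 mm deep, y = -183 to +63 mm, 46 mm wide. From y = -32 to +32 mm all inlays are cut away sideways to the pocket floor, for fingers.
- inlay_red: Inlay with a red bottom, else as the yellow one. Its origin, on the pocket floor, is where the screwdriver's origin belongs. Pocket: y = -185 to +66 mm, 50 mm wide at the handle end (y > -70), 26 mm beyond.
- inlay_blue: Inlay with a blue bottom, else as the yellow one. Its origin, on the pocket floor, is where the sliding bevel's origin belongs. Pocket: y = -184 to +74 mm, 42 mm wide at the handle end (y > -70), 36 mm beyond.
- inlay_green: Inlay with a green bottom, else as the yellow one. Its origin, on the pocket floor, is where the green pencil's origin belongs. Pocket: y = -133 to +73 mm, 26 mm wide. The four lie in a fixed plywood tote, 274 x 290 mm: side boards 24 mm high, 13 mm beside the outer inlays; end boards 52 mm high.

How it is judged:
By the outcome, as a careful person would: the job done as asked, in the order asked, and still so for the second after the job is handed in, with the robot touching nothing.
It also fails if it takes over 104 s, if anything falls off the work surface, if the arm or the gripper's body presses on something with over 40 N, if the wrist force passes 120 N, or if a joint passes its speed limit or range.

## Robot

A 6-joint arm with a two-finger parallel gripper is mounted at the origin on a cart in front of the work surface, level with it; the furniture and walls round the work are solid. World frame = base frame: x ahead of the robot, y to its left, z up, the work surface at z = 0. Lengths are in m, angles in degrees, forces in N, time in s.
With the tool pointing down it reaches from about 0.4 to 0.925 m from the base axis. Payload 3.4 kg.
Tool frame: the origin (TCP) lies between the finger pads; the fingertips stand 14 mm ahead of it and the grasp point (between the pads) lies 5 mm behind it; z points along the fingers, y is the line along which they close (so a half turn about z gives the same grasp; the last joint's range is limited). The gripper opens to 85 mm and grips with 20 to 120 N. Pads are 22 mm wide; open, the fingers measure 114 mm over their backs; the gripper's body (76 mm by 85 mm) begins 54 mm behind the grasp point. The pads swing forward as they close: fully open they stand 13 mm farther back than shut.
Start: joints at [69.987, 17.578, 86.31, -0, 76.112, -4.211], TCP at [0.157, 0.553, 0.245] pointing down, gripper open.
Joint ranges: [-179.03, 179.03], [-60, 130.46], [8.19, 133.38], [-81.62, 261.62], [5.75, 156.47], [-153.77, 153.77]. Speed limits (degrees/s): [147.25, 147.25, 180, 180, 180, 180].

## Interface

Orientations are given as a 3x3 rotation matrix whose columns are the frame's x, y, z axes.
In Python, from workcell import monitor, eyes, ctrl gives the robot as it stands.
- The arm moves only by the tool move_arm, never from a script. Its argument "targets" is a list of rows, each a list of 3 entries, a list of its own where there are three numbers: the closure, from 0 (fully open) to 1 (shut), then the shift along the world's x, y, z in units of 20 cm (1.0 is 20 cm), then the turn, a rotation vector about the world's x, y, z in units of pi/2 rad (1.0 is pi/2 rad). In form: [[claw, [dx, dy, dz], [ax, ay, az]], ...]. A call has 1 to 20 rows; each row is the pose to reach, as a shift and turn from the pose commanded when the call began; what a row does not reach only later rows make up. A row lasts 1/8 s, in which the tool goes at most 62.5 mm and 10.7 degrees, less where a joint would pass 70% of its speed; a pose out of reach is approached as far as the arm can. A call with a number of a shift or a turn outside -1 to 1 is refused whole. A call with a gripper value outside its range is refused whole. The fingers move at their own pace and stop on an object; "force" is the grip in N (left out, the last holds). Time passes only in rows, so rows that repeat a pose let the fingers close. It gives the time, the measured TCP pose, the force, the opening and the grip force at its end, in the units of the state.
- monitor.read_state(): the state, without advancing time (a new reading comes with each control period).
- eyes.read_camera(name): name is "scene" or "top"; returns a dict with "img" (400x640x3 uint8, red, green, blue), "fovy" (degrees; the focal length in pixels is half the picture's height over the tangent of half this angle, whatever the lens; pixels are square), "cx", "cy" (the principal point, pixels), "k1" (the pictures are not rectified: a ray, as slopes to the right and down, at radius r is drawn at 1 + k1 r^2 times it, then the intrinsics apply), "R" (3x3) and "t" (3): a world point X has camera coordinates R X + t. Camera axes: x right, y down, z forward; pixel columns grow to the right and rows downward; lengths in m; the calibration is good to about 2 mm. A picture is of the moment at which its call begins. There is no depth.
- ctrl.finish_job(): hands the job in; it is judged then, once.
The state is a dict: "t": time; "joints": joint angles; "dq": joint speeds; "effort": joint torques, N m; "ee_pos": TCP position; "tcp_rot": TCP orientation; "wrist_force": force on the tool from outside, world axes, zero at the start; "wrist_torque": the same for the moment, N m; "grip_width": finger opening in m; "gripper_force": force on a finger pad.
Only numpy, scipy, OpenCV 4.12 (cv2) and the standard library are available. Lean on these libraries where they do the work, as an engineer would, in place of code of your own. Each camera call takes 0.05 s, during which the arm holds its last target. There are 200 camera calls.

## Working session

There is one attempt and no reset: what is moved stays moved. The work goes in short steps, Python scripts to look and compute and a tool call to move; the robot and the scene stay as the last step left them, time stands still between calls to the robot, and variables do not carry over. Pictures are saved under pics/ and viewed, at most 14 in all, crops included, and the job is handed in when it is done.

Besides the shell and the picture viewer there is one more tool, called after "Call:" as a command line: name --argument value ..., lists and objects as JSON in quotes. move_arm: Moves the arm, as the interface text tells. Shifts and turns lie within -1 to 1; 1 stands for 20 cm of shift or pi/2 rad of turn. Its arguments: {"type":"object","properties":{"targets":{"type":"array","items":{"type":"array"}},"force":{"type":"number"}},"required":["targets"]}

```bash
mkdir -p pics; cat > h.py <<'E'
import numpy as np, cv2
from workcell import monitor, eyes, ctrl
def cam(n):
    c=eyes.read_camera(n); f=200/np.tan(np.radians(c['fovy'])/2)
    c['K']=np.array([[f,0,c['cx']],[0,f,c['cy']],[0,0,1]]); c['D']=np.array([c['k1'],0,0,0,0.]); c['R']=np.array(c['R']);c['t']=np.array(c['t']);return c
def ray(c,px,z):
    u=cv2.undistortPoints(np.array(px,float).reshape(-1,1,2),c['K'],c['D']).reshape(-1,2)
    d=np.c_[u,np.ones(len(u))]@c['R']; o=-c['R'].T@c['t']
    return o+d*((z-o[2])/d[:,2])[:,None]
def proj(c,X):
    return cv2.projectPoints(np.array(X,float).reshape(-1,1,3),cv2.Rodrigues(c['R'])[0],c['t'],c['K'],c['D'])[0].reshape(-1,2)
def save(c,n): cv2.imwrite('pics/'+n,c['img'][...,::-1])
E
python3 - <<'E'
from h import *
for n in('scene','top'):
    c=cam(n);save(c,n+'0.png');print(n,c['fovy'],c['k1'],-c['R'].T@c['t'],c['R'])
s=monitor.read_state();print(s)
E
```

```text
scene 46.46509532040264 -0.12432522731538286 [-0.5728864   1.12194772  0.75553218] [[-7.34490357e-01 -6.78619023e-01  3.69592095e-04]
 [-2.78922480e-01  3.01389843e-01 -9.11792966e-01]
 [ 6.18648660e-01 -6.69806229e-01 -4.10650035e-01]]
top 53.34853356545249 -0.002753567484523419 [ 0.38815098 -0.04175985  1.2334892 ] [[-0.0090369  -0.99992343 -0.00845336]
 [-0.9960112   0.00975137 -0.08869389]
 [ 0.08876953  0.00761812 -0.99602306]]
{'t': 0.1, 'joints': array([ 6.99851920e+01,  1.76152552e+01,  8.63759952e+01,  4.08291251e-03,
        7.61118022e+01, -4.21281646e+00]), 'dq': array([-0.05247408, -0.12957538, -0.24144746, -0.02424894,  0.03681307,
       -0.04701175]), 'effort': array([ 3.32529253e-04, -4.58529174e+01, -2.52604759e+01,  8.00537850e-05,
        5.58285741e-03,  1.60009478e-05]), 'ee_pos': array([0.15638832, 0.5526973 , 0.24450302]), 'tcp_rot': array([[-9.62203786e-01,  2.72329601e-01, -6.80594973e-04],
       [ 2.72330377e-01,  9.62202364e-01, -1.66630008e-03],
       [ 2.01087257e-04, -1.78866693e-03, -9.99998380e-01]]), 'wrist_force': array([ 1.46928736, -0.26880318,  0.06236983]), 'wrist_torque': array([ 0.03602465, -0.03269161,  0.01006776]), 'gripper_force': 0.0, 'grip_width': 0.08548239420229604}
```

View pics/scene0.png

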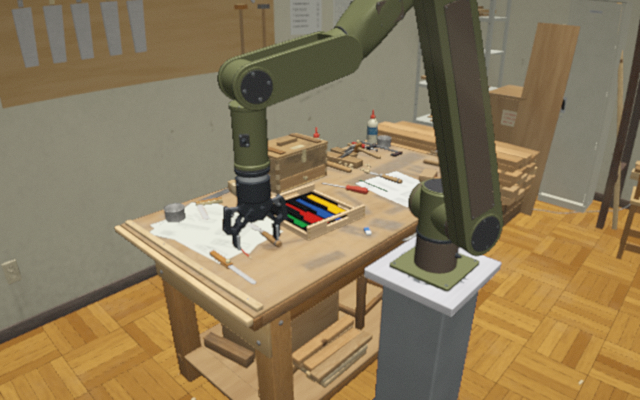

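View pics/top0.png

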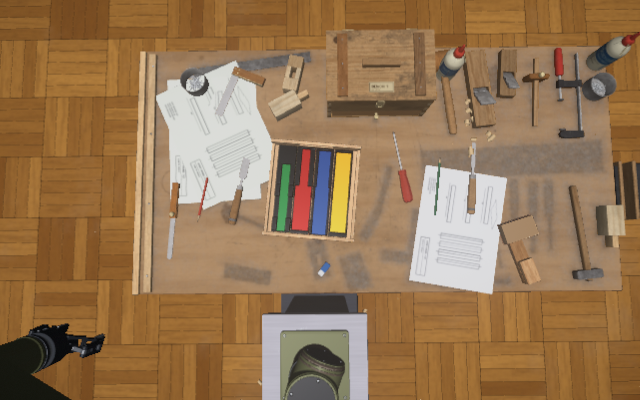

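The scene view shows the arm clear of the tools. In the top view the tray is at (313,190), with the inlays green, red, blue and yellow from left to right. The chisels are near (172,220) and (238,190), the driver near (402,170), the green pencil near (437,187) and probably the bevel near (472,180). I'll zoom in next.

```bash
python3 - <<'E'
from h import *
c=cam('top');I=c['img'][...,::-1]
a=cv2.resize(I[130:270,155:260],None,fx=4,fy=4,interpolation=cv2.INTER_CUBIC)
b=cv2.resize(I[125:220,385:485],None,fx=3.75,fy=4*140/95*0.0+3.75,interpolation=cv2.INTER_CUBIC)
o=np.zeros((560,800,3),np.uint8);o[:,:420]=a;o[:b.shape[0],422:422+b.shape[1]]=b[:,:378]
cv2.imwrite('pics/crop1.png',o)
H=cv2.cvtColor(c['img'],cv2.COLOR_RGB2HSV)
def rep(n,box,lo,hi,z):
    x0,y0,x1,y1=box;m=cv2.inRange(H[y0:y1,x0:x1],np.array(lo),np.array(hi))
    k,l,st,ce=cv2.connectedComponentsWithStats(m);
    if k<2:print(n,'none');return
    i=1+np.argmax(st[1:,4]);p=np.argwhere(l==i)[:,::-1]+[x0,y0]
    w=ray(c,p,z)[:,:2];mu=w.mean(0);d=np.linalg.svd(w-mu,full_matrices=False)[2][0];d*=np.sign(d[0])
    t=(w-mu)@d;s=(w-mu)@[-d[1],d[0]];print(n,st[i,4],'mean',mu.round(4),'ang',np.degrees(np.arctan2(d[1],d[0])).round(2),'ext',t.min().round(4),t.max().round(4),'w',s.min().round(4),s.max().round(4),'px',p.min(0),p.max(0))
T=(262,135,362,245)
rep('green',T,(45,100,40),(85,255,255),.011);rep('red',T,(0,200,100),(6,255,255),.011)
rep('blue',T,(100,120,60),(125,255,255),.011);rep('yellow',T,(22,180,150),(32,255,255),.011)
rep('driver',(385,125,415,210),(0,150,80),(10,255,255),.0155)
rep('gpencil',(425,150,450,225),(45,90,30),(95,255,255),.004)
for n,b in(('chA',(160,170,185,225)),('chB',(222,180,247,230)),('bev',(460,130,482,220))): rep(n,b,(4,110,50),(20,255,220),.013)
print(ray(c,[[263,140],[361,145],[356,242],[262,238]],.024))
E
```

```text
green 528 mean [0.5063 0.0928] ang -5.02 ext -0.1016 0.1043 w -0.013 0.0125 px [277 164] [289 230]
red none
blue 1000 mean [ 0.517 -0.025] ang -5.33 ext -0.1226 0.1338 w -0.0198 0.0201 px [312 151] [330 233]
yellow 466 mean [ 0.5874 -0.0904] ang -4.98 ext -0.0556 0.0538 w -0.0214 0.0224 px [334 154] [350 189]
driver 168 mean [ 0.5438 -0.2794] ang 5.6 ext -0.0531 0.0411 w -0.0114 0.0107 px [399 171] [409 201]
gpencil none
chA 238 mean [0.4998 0.4293] ang -3.05 ext -0.0517 0.0546 w -0.012 0.0139 px [169 183] [178 217]
chB 168 mean [0.4839 0.2403] ang -12.71 ext -0.0393 0.0471 w -0.0105 0.0106 px [230 190] [240 218]
bev 1 mean [ 0.6889 -0.5085] ang 0.0 ext 0.0 0.0 w 0.0 0.0 px [476 137] [476 137]
[[ 0.6840472   0.15362496  0.024     ]
 [ 0.6649762  -0.1492699   0.024     ]
 [ 0.36742685 -0.12901366  0.024     ]
 [ 0.38200125  0.15529272  0.024     ]]
```

View pics/crop1.png

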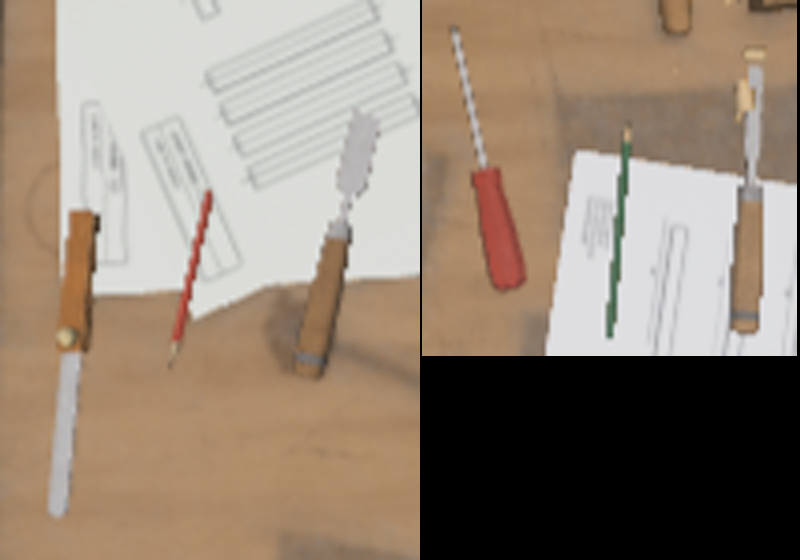

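The crop shows the bevel on the left, with its stock away from me and its wing nut at about (171,214). The wide chisel's butt is at (232,223), the driver's butt at (408,202) and the green pencil's blunt end at (435,215). The tool at the right, around (472,180), is the narrow chisel, which stays. The bevel needs a half turn.

```bash
cat > pl.py <<'E'
from h import *
def yawy(R): return np.degrees(np.arctan2(R[1,1],R[0,1]))
if __name__=='__main__':
    c=cam('top')
    P={'chisel':((232.5,223.5),.012,(245.5,158),.003,.052,.172),'driver':((407.9,202),.0155,(393.8,132.5),.0155,.054,.174),
     'bevel':((175.7,182.5),.01,(169.2,258.8),.005,.063,.173),'pencil':((435.1,214.9),.004,(439.9,159),.004,.062,.122)}
    for n,(b,zb,t,zt,lb,lt) in P.items():
        B=ray(c,[b],zb)[0,:2];T=ray(c,[t],zt)[0,:2];L=np.linalg.norm(B-T);u=(B-T)/L
        o=(B+T)/2+u*((lt-lb)/2)
        print(n,'L',L.round(4),'orig',o.round(4),'ang of +y',np.degrees(np.arctan2(u[1],u[0])).round(2))
    # handle centroid checks by mask minus local background: pencil
    H=cv2.cvtColor(c['img'],cv2.COLOR_RGB2HSV);h=H[155:220,428:448];m=(h[...,1]>90)&(h[...,0]>40)&(h[...,0]<100)
    p=np.argwhere(m)[:,::-1]+[428,155];w=ray(c,p,.004)[:,:2];print(len(p),w.mean(0),w.min(0),w.max(0),np.polyfit(w[:,0],w[:,1],1))
    s=monitor.read_state();print(s['ee_pos'],yawy(s['tcp_rot']))
E
python3 pl.py
```

```text
chisel L 0.2084 orig [0.4706 0.2404] ang of +y 169.94
driver L 0.2209 orig [ 0.5375 -0.282 ] ang of +y -170.15
bevel L 0.2358 orig [0.4933 0.4314] ang of +y -3.96
pencil L 0.1757 orig [ 0.5054 -0.3825] ang of +y 173.18Traceback (most recent call last):
  File "pl.py", line 13, in <module>
    p=np.argwhere(m)[:,::-1]+[428,155];w=ray(c,p,.004)[:,:2];print(len(p),w.mean(0),w.min(0),w.max(0),np.polyfit(w[:,0],w[:,1],1))
                                         ~~~^^^^^^^^^^
  File "h.py", line 7, in ray
    u=cv2.undistortPoints(np.array(px,float).reshape(-1,1,2),c['K'],c['D']).reshape(-1,2)
      ~~~~~~~~~~~~~~~~~~~^^^^^^^^^^^^^^^^^^^^^^^^^^^^^^^^^^^^^^^^^^^^^^^^^^
cv2.error: OpenCV(4.12.0) /io/opencv/modules/calib3d/src/undistort.dispatch.cpp:347: error: (-215:Assertion failed) CV_IS_MAT(_src) && CV_IS_MAT(_dst) && (_src->rows == 1 || _src->cols == 1) && (_dst->rows == 1 || _dst->cols == 1) && _src->cols + _src->rows - 1 == _dst->rows + _dst->cols - 1 && (CV_MAT_TYPE(_src->type) == CV_32FC2 || CV_MAT_TYPE(_src->type) == CV_64FC2) && (CV_MAT_TYPE(_dst->type) == CV_32FC2 || CV_MAT_TYPE(_dst->type) == CV_64FC2) in function 'cvUndistortPointsInternal'
```

Call:
move_arm --targets '[[0.4, [0.2, -0.2, 0], [0, 0, 0]], [0.4, [0.4, -0.4, 0], [0, 0, 0.02]], [0.4, [0.6, -0.6, 0], [0, 0, 0.04]], [0.4, [0.8, -0.78, 0], [0, 0, 0.053]], [0.4, [0.8, -0.78, 0], [0, 0, 0.053]]]' --force 80

```text
t: 0.82
ee_pos: [0.319, 0.3948, 0.2453]
tcp_rot: [[-0.981, 0.196, 0.001], [0.196, 0.981, -0.001], [-0.001, -0.001, -1.0]]
wrist_force: [-0.4, 0.5, -0.2]
grip_width: 0.0513
gripper_force: 0.0
```

Call:
move_arm --targets '[[0.4, [0.2, -0.2, -0.1], [0, 0, 0]], [0.4, [0.4, -0.4, -0.3], [0, 0, 0]], [0.4, [0.6, -0.6, -0.5], [0, 0, 0]], [0.4, [0.8, -0.78, -0.7], [0, 0, 0]], [0.4, [0.8, -0.78, -0.7], [0, 0, 0]], [0.4, [0.8, -0.78, -0.7], [0, 0, 0]]]'

```text
t: 1.58
ee_pos: [0.4763, 0.2414, 0.1045]
tcp_rot: [[-0.981, 0.193, -0.002], [0.193, 0.981, -0.0], [0.002, -0.001, -1.0]]
wrist_force: [0.1, -0.2, -0.2]
grip_width: 0.0511
gripper_force: 0.0
```

```bash
python3 - <<'E'
from pl import *
c=cam('top');I=c['img'][...,::-1]
d=cam('scene');p=proj(d,[[.478,.241,.02]])[0].astype(int);print(p)
J=d['img'][...,::-1]
o=np.hstack([cv2.resize(I[140:240,190:290],(400,400),interpolation=2),cv2.resize(J[p[1]-50:p[1]+50,p[0]-50:p[0]+50],(400,400),interpolation=2)])
cv2.imwrite('pics/g1.png',o)
s=monitor.read_state();print(s['t'],s['ee_pos'],yawy(s['tcp_rot']),s['grip_width'])
E
```

```text
[271 237]
1.675 [0.47608172 0.24251542 0.10596043] 79.00441027531127 0.05120343717076038
```

View pics/g1.png

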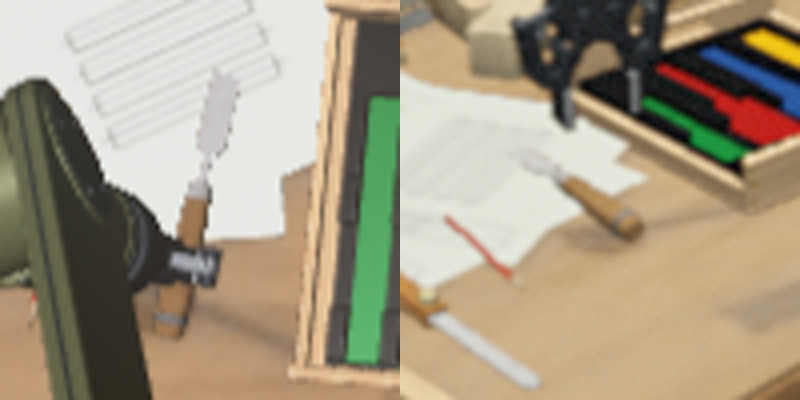

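The fingers straddle the chisel handle at about (190,265) in the left crop, so I'll go down, grip and lift.

Call:
move_arm --targets '[[0.4, [0, 0, -0.15], [0, 0, 0]], [0.4, [0, 0, -0.3], [0, 0, 0]], [0.4, [0, 0, -0.43], [0, 0, 0]], [0.4, [0, 0, -0.43], [0, 0, 0]], [1, [0, 0, -0.43], [0, 0, 0]], [1, [0, 0, -0.43], [0, 0, 0]], [1, [0, 0, -0.43], [0, 0, 0]], [1, [0, 0, -0.43], [0, 0, 0]], [1, [0, 0, -0.43], [0, 0, 0]], [1, [0, 0, -0.35], [0, 0, 0]], [1, [0, 0, -0.2], [0, 0, 0]], [1, [0, 0, 0], [0, 0, 0]], [1, [0, 0, 0], [0, 0, 0]]]'

```text
t: 3.3
ee_pos: [0.4792, 0.2425, 0.1091]
tcp_rot: [[-0.981, 0.191, 0.008], [0.191, 0.982, 0.003], [-0.007, 0.005, -1.0]]
wrist_force: [1.0, 0.8, -2.9]
grip_width: 0.0225
gripper_force: 78.7
```

```bash
python3 - <<'E'
from pl import *
d=cam('scene');p=proj(d,[[.478,.241,.1]])[0].astype(int)
J=d['img'][...,::-1]
cv2.imwrite('pics/g2.png',cv2.resize(J[p[1]-50:p[1]+50,p[0]-60:p[0]+60],(600,500),interpolation=2))
s=monitor.read_state();print(s['t'],s['ee_pos'],yawy(s['tcp_rot']),s['grip_width'],s['wrist_force'],s['wrist_torque'])
E
```

```text
3.35 [0.47771583 0.24184344 0.10734066] 78.96659470429475 0.022057142844079024 [ 0.12196199  0.05101814 -3.14763966] [ 0.07273103  0.12122154 -0.02034202]
```

View pics/g2.png

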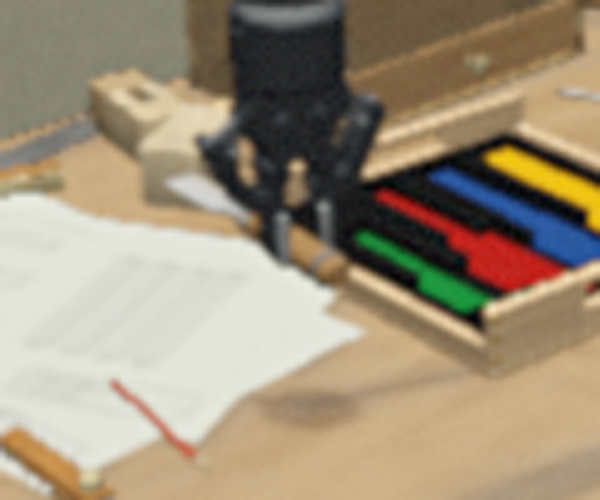

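Call:
move_arm --targets '[[1, [0, -0.1, 0.1], [0, 0, 0.01]], [1, [-0.01, -0.25, 0.15], [0, 0, 0.02]], [1, [-0.02, -0.4, 0.15], [0, 0, 0.03]], [1, [-0.03, -0.55, 0.15], [0, 0, 0.04]], [1, [-0.03, -0.7, 0.15], [0, 0, 0.05]], [1, [-0.03, -0.8, 0.15], [0, 0, 0.06]]]'

```text
t: 4.1
ee_pos: [0.469, 0.08, 0.134]
tcp_rot: [[-0.995, 0.098, -0.003], [0.098, 0.995, -0.0], [0.003, -0.001, -1.0]]
wrist_force: [0.6, 0.2, -3.1]
grip_width: 0.0223
gripper_force: 78.8
```

Call:
move_arm --targets '[[1, [0, -0.15, 0], [0, 0, 0.006]], [1, [-0.01, -0.3, 0], [0, 0, 0.006]], [1, [-0.02, -0.45, 0], [0, 0, 0.006]], [1, [-0.03, -0.6, 0], [0, 0, 0.006]], [1, [-0.04, -0.7, 0], [0, 0, 0.006]], [1, [-0.04, -0.77, 0], [0, 0, 0.006]], [1, [-0.04, -0.797, 0], [0, 0, 0.006]], [1, [-0.04, -0.797, 0], [0, 0, 0.006]], [1, [-0.04, -0.797, 0], [0, 0, 0.006]], [1, [-0.04, -0.797, 0], [0, 0, 0.006]]]'

```text
t: 5.35
ee_pos: [0.4626, -0.0775, 0.1353]
tcp_rot: [[-0.996, 0.088, 0.0], [0.088, 0.996, 0.0], [0.0, 0.0, -1.0]]
wrist_force: [-0.1, -0.4, -2.5]
grip_width: 0.0221
gripper_force: 78.8
```

```bash
python3 - <<'E'
from pl import *
c=cam('top');I=c['img'][...,::-1]
d=cam('scene');J=d['img'][...,::-1];p=proj(d,[[.463,-.078,.12]])[0].astype(int)
o=np.hstack([cv2.resize(I[120:260,265:385],(480,560),interpolation=2),cv2.resize(J[p[1]-70:p[1]+70,p[0]-40:p[0]+40],(320,560),interpolation=2)])
cv2.imwrite('pics/p1.png',o)
s=monitor.read_state();print(s['t'],s['ee_pos'],yawy(s['tcp_rot']),s['grip_width'])
y=np.radians(174.9);u=np.array([np.cos(y),np.sin(y)])
for q in(.052,0,-.172): print(q,proj(c,[[*(np.array([.463,-.0784])+u*q),.13]])-[265,120])
E
```

```text
5.45 [ 0.46263577 -0.07769829  0.13536626] 84.94498676609027 0.0219079572846088
0.052 [[ 73.53656829 106.89944144]]
0 [[74.97129997 88.19453415]]
-0.172 [[79.63215537 27.4113    ]]
```

View pics/p1.png

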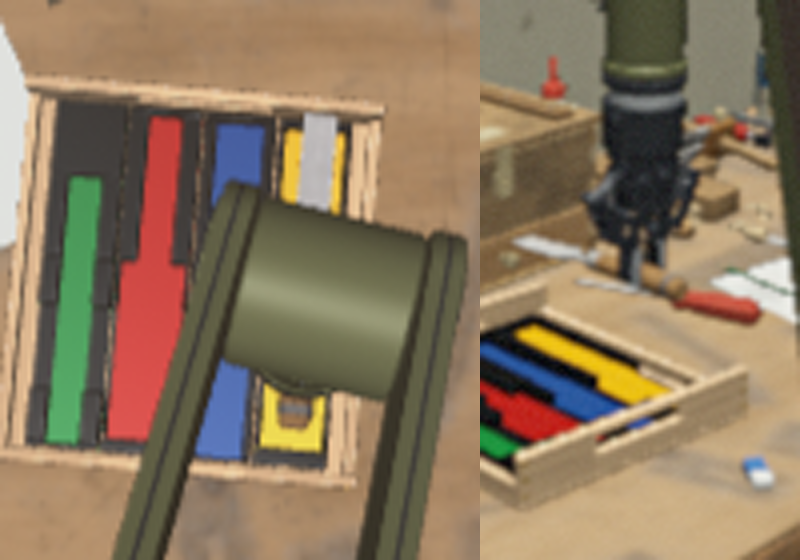

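The butt appears at (295,428) and the edge at (320,114), both as predicted, so the chisel is centred over the yellow pocket. I'll lower and release it.

Call:
move_arm --targets '[[1, [0, 0, -0.15], [0, 0, 0]], [1, [0, 0, -0.3], [0, 0, 0]], [1, [0, 0, -0.42], [0, 0, 0]], [1, [0, 0, -0.49], [0, 0, 0]], [1, [0, 0, -0.52], [0, 0, 0]], [1, [0, 0, -0.52], [0, 0, 0]], [1, [0, 0, -0.52], [0, 0, 0]], [0.45, [0, 0, -0.52], [0, 0, 0]], [0.45, [0, 0, -0.52], [0, 0, 0]], [0.45, [0, 0, -0.52], [0, 0, 0]], [0.45, [0, 0, -0.4], [0, 0, 0]], [0.45, [0, 0, -0.2], [0, 0, 0]], [0.45, [0, 0, 0], [0, 0, 0]]]'

```text
t: 7.08
ee_pos: [0.4624, -0.0781, 0.1361]
tcp_rot: [[-0.996, 0.089, -0.001], [0.089, 0.996, 0.0], [0.001, 0.0, -1.0]]
wrist_force: [1.1, -0.9, -0.0]
grip_width: 0.047
gripper_force: 0.0
```

Call:
move_arm --targets '[[0.4, [0.1, -0.3, 0], [0, 0, 0.05]], [0.4, [0.2, -0.6, 0], [0, 0, 0.1]], [0.4, [0.3, -0.85, 0], [0, 0, 0.15]], [0.4, [0.39, -1, 0], [0, 0, 0.156]], [0.4, [0.39, -1, 0], [0, 0, 0.156]], [0.4, [0.39, -1, 0], [0, 0, 0.156]]]'

```text
t: 7.82
ee_pos: [0.5397, -0.2774, 0.1347]
tcp_rot: [[-0.988, -0.155, -0.002], [-0.155, 0.988, 0.001], [0.002, 0.002, -1.0]]
wrist_force: [-0.2, 0.3, 0.4]
grip_width: 0.0508
gripper_force: 0.0
```

```bash
python3 - <<'E'
from pl import *
c=cam('top');I=c['img'][...,::-1]
o=np.hstack([cv2.resize(I[130:250,330:430],(500,600),interpolation=2)])
cv2.imwrite('pics/d1.png',o)
s=monitor.read_state();print(s['t'],s['ee_pos'],yawy(s['tcp_rot']),s['grip_width'],s['wrist_force'])
print(proj(c,[[*s['ee_pos'][:2],.0155]])-[330,130],proj(c,[s['ee_pos']])-[330,130])
E
```

```text
7.875 [ 0.53952291 -0.27685403  0.13477838] 98.96693284737056 0.05063380800687055 [0.25931173 0.99543846 0.1445928 ]
[[72.96302087 55.28891719]] [[81.11622049 49.90974193]]
```

View pics/d1.png

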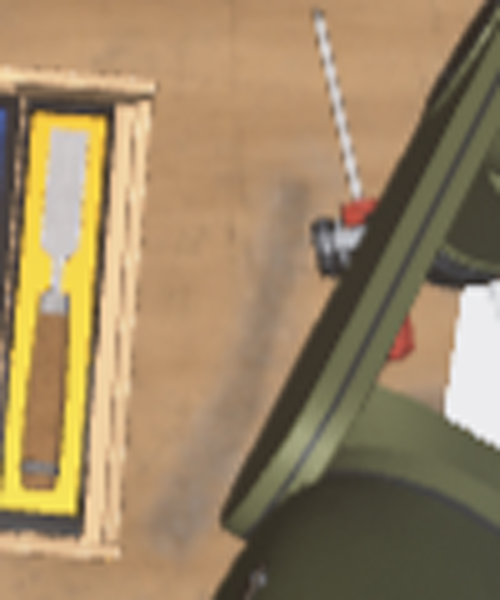

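The chisel lies fully in the yellow pocket, from (45,480) to (70,130) in the crop. The driver handle is about 4 mm further to -y than the TCP, so I'll correct for that while descending.

Call:
move_arm --targets '[[0.4, [0.01, -0.02, -0.15], [0, 0, 0]], [0.4, [0.01, -0.02, -0.35], [0, 0, 0]], [0.4, [0.01, -0.02, -0.5], [0, 0, 0]], [0.4, [0.01, -0.02, -0.58], [0, 0, 0]], [0.4, [0.01, -0.02, -0.58], [0, 0, 0]], [1, [0.01, -0.02, -0.58], [0, 0, 0]], [1, [0.01, -0.02, -0.58], [0, 0, 0]], [1, [0.01, -0.02, -0.58], [0, 0, 0]], [1, [0.01, -0.02, -0.58], [0, 0, 0]], [1, [0.01, -0.02, -0.5], [0, 0, 0]], [1, [0.01, -0.02, -0.35], [0, 0, 0]], [1, [0.01, -0.02, -0.15], [0, 0, 0]], [1, [0.01, -0.02, 0], [0, 0, 0]], [1, [0.01, -0.02, 0], [0, 0, 0]]]'

```text
t: 9.62
ee_pos: [0.5444, -0.2834, 0.139]
tcp_rot: [[-0.988, -0.155, 0.006], [-0.155, 0.988, -0.004], [-0.005, -0.005, -1.0]]
wrist_force: [0.3, -0.1, -1.8]
grip_width: 0.0266
gripper_force: 79.1
```

Call:
move_arm --targets '[[1, [-0.02, 0.1, 0], [0, 0, -0.03]], [1, [-0.06, 0.25, 0], [0, 0, -0.06]], [1, [-0.1, 0.4, 0], [0, 0, -0.09]], [1, [-0.13, 0.55, 0], [0, 0, -0.12]], [1, [-0.16, 0.7, 0], [0, 0, -0.14]], [1, [-0.18, 0.8, 0], [0, 0, -0.156]]]'

```text
t: 10.38
ee_pos: [0.5049, -0.1205, 0.1342]
tcp_rot: [[-0.996, 0.089, -0.003], [0.089, 0.996, 0.001], [0.003, 0.001, -1.0]]
wrist_force: [0.9, -0.9, -1.6]
grip_width: 0.0261
gripper_force: 79.1
```

Call:
move_arm --targets '[[1, [-0.02, 0.12, 0], [0, 0, 0]], [1, [-0.06, 0.3, 0], [0, 0, 0]], [1, [-0.1, 0.45, 0], [0, 0, 0]], [1, [-0.13, 0.6, 0], [0, 0, 0]], [1, [-0.16, 0.7, 0], [0, 0, 0]], [1, [-0.17, 0.77, 0], [0, 0, 0]], [1, [-0.17, 0.8, 0], [0, 0, 0]], [1, [-0.17, 0.8, 0], [0, 0, 0]], [1, [-0.17, 0.8, 0], [0, 0, 0]]]'

```text
t: 11.5
ee_pos: [0.4729, 0.0374, 0.1353]
tcp_rot: [[-0.996, 0.089, 0.0], [0.089, 0.996, -0.0], [-0.0, -0.0, -1.0]]
wrist_force: [-0.5, -0.7, -0.9]
grip_width: 0.0265
gripper_force: 79.1
```

```bash
python3 - <<'E'
from pl import *
c=cam('top');I=c['img'][...,::-1]
d=cam('scene');J=d['img'][...,::-1];p=proj(d,[[.473,.037,.12]])[0].astype(int)
o=np.hstack([cv2.resize(I[120:260,250:370],(480,560),interpolation=2),cv2.resize(J[p[1]-70:p[1]+70,p[0]-40:p[0]+40],(320,560),interpolation=2)])
cv2.imwrite('pics/p2.png',o)
s=monitor.read_state();print(s['t'],s['ee_pos'],yawy(s['tcp_rot']),s['grip_width'])
y=np.radians(174.9);u=np.array([np.cos(y),np.sin(y)])
for q in(.054,0,-.174): print(q,(proj(c,[[*(s['ee_pos'][:2]+u*q),.13]])-[250,120])*4)
E
```

```text
11.6 [0.47283373 0.03730464 0.13527609] 84.86179439546328 0.02677380150937408
0.054 [[186.59664019 417.79376349]]
0 [[193.2618988  340.26190326]]
-0.174 [[214.36405231  94.89711679]]
```

View pics/p2.png

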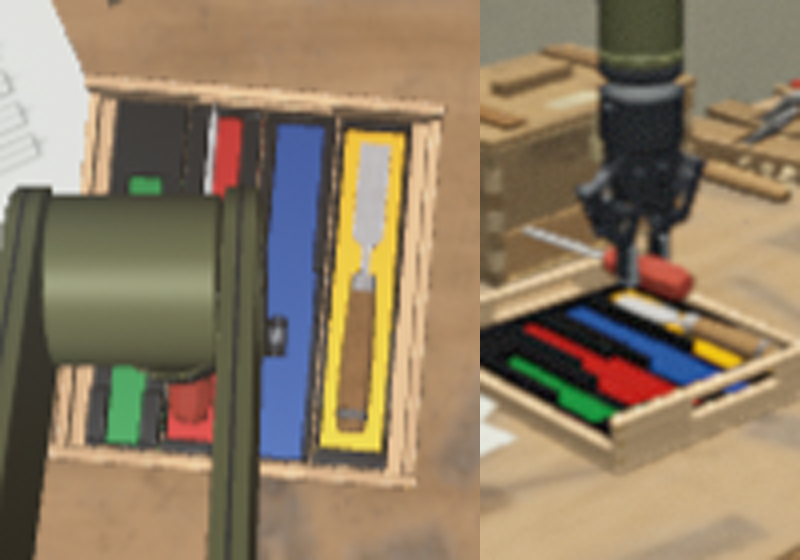

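The driver's butt is at (190,424) and its tip at (213,104), about 4 mm too near me. I'll shift +x, lower and release.

Call:
move_arm --targets '[[1, [0.022, 0, -0.15], [0, 0, 0]], [1, [0.022, 0, -0.3], [0, 0, 0]], [1, [0.022, 0, -0.42], [0, 0, 0]], [1, [0.022, 0, -0.49], [0, 0, 0]], [1, [0.022, 0, -0.52], [0, 0, 0]], [1, [0.022, 0, -0.52], [0, 0, 0]], [1, [0.022, 0, -0.52], [0, 0, 0]], [0.45, [0.022, 0, -0.52], [0, 0, 0]], [0.45, [0.022, 0, -0.52], [0, 0, 0]], [0.45, [0.022, 0, -0.52], [0, 0, 0]], [0.45, [0.022, 0, -0.4], [0, 0, 0]], [0.45, [0.022, 0, -0.2], [0, 0, 0]], [0.45, [0.022, 0, 0], [0, 0, 0]]]'

```text
t: 13.22
ee_pos: [0.4766, 0.0379, 0.1361]
tcp_rot: [[-0.996, 0.089, -0.001], [0.089, 0.996, 0.0], [0.001, -0.0, -1.0]]
wrist_force: [0.1, -0.3, 0.1]
grip_width: 0.0473
gripper_force: 0.0
```

Call:
move_arm --targets '[[0.45, [0, 0.25, 0], [0, 0, 0]], [0.45, [0.02, 0.5, 0], [0, 0, 0]], [0.45, [0.03, 0.75, 0], [0, 0, 0]], [0.45, [0.04, 0.985, 0], [0, 0, 0.012]]]'

```text
t: 13.72
ee_pos: [0.4849, 0.2365, 0.1353]
tcp_rot: [[-0.998, 0.069, 0.0], [0.069, 0.998, 0.0], [-0.0, 0.0, -1.0]]
wrist_force: [0.3, -0.1, 0.2]
grip_width: 0.0469
gripper_force: 0.0
```

Call:
move_arm --targets '[[0.45, [0, 0.25, 0], [0, 0, 0]], [0.45, [0.02, 0.5, 0], [0, 0, 0]], [0.45, [0.03, 0.75, 0], [0, 0, 0]], [0.45, [0.04, 0.985, 0], [0, 0, 0]], [0.45, [0.04, 0.985, -0.2], [0, 0, 0]], [0.45, [0.04, 0.985, -0.2], [0, 0, 0]], [0.45, [0.04, 0.985, -0.2], [0, 0, 0]]]'

```text
t: 14.6
ee_pos: [0.4929, 0.4314, 0.0956]
tcp_rot: [[-0.998, 0.07, -0.001], [0.07, 0.998, -0.001], [0.001, -0.001, -1.0]]
wrist_force: [0.3, 0.4, 0.0]
grip_width: 0.0468
gripper_force: 0.0
```

```bash
python3 - <<'E'
from pl import *
c=cam('top');I=c['img'][...,::-1]
d=cam('scene');J=d['img'][...,::-1];p=proj(d,[[.493,.431,.04]])[0].astype(int)
o=np.hstack([cv2.resize(I[135:265,150:350],(800,520),interpolation=2)[:,:480],cv2.resize(J[p[1]-65:p[1]+65,p[0]-40:p[0]+40],(320,520),interpolation=2)])
cv2.imwrite('pics/b1.png',o)
s=monitor.read_state();print(s['t'],s['ee_pos'],yawy(s['tcp_rot']),s['grip_width'])
print((proj(c,[[*s['ee_pos'][:2],.01]])-[150,135])*4,(proj(d,[[*s['ee_pos'][:2],.01]])-p+[40,65])*4)
E
```

```text
14.7 [0.49384781 0.43174347 0.09674808] 85.93739286974298 0.04710780471560404
[[ 94.85408671 269.85374233]] [[162.6731871  295.05619964]]
```

View pics/b1.png

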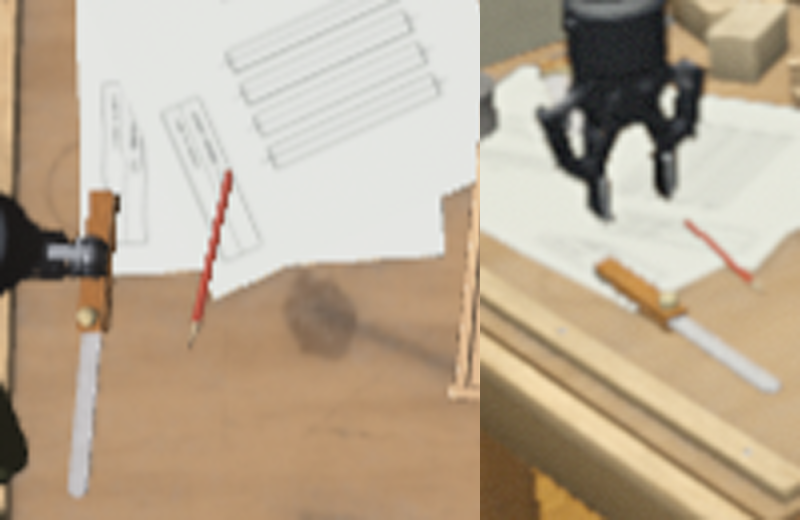

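The TCP projects onto the stock at (95,270), which is centred. I'll grip and lift.

Call:
move_arm --targets '[[0.45, [0, 0, -0.15], [0, 0, 0]], [0.45, [0, 0, -0.3], [0, 0, 0]], [0.45, [0, 0, -0.395], [0, 0, 0]], [0.45, [0, 0, -0.395], [0, 0, 0]], [1, [0, 0, -0.395], [0, 0, 0]], [1, [0, 0, -0.395], [0, 0, 0]], [1, [0, 0, -0.395], [0, 0, 0]], [1, [0, 0, -0.395], [0, 0, 0]], [1, [0, 0, -0.3], [0, 0, 0]], [1, [0, 0, -0.15], [0, 0, 0]], [1, [0, 0, 0.1], [0, 0, 0]], [1, [0, 0, 0.25], [0, 0, 0]], [1, [0, 0, 0.25], [0, 0, 0]]]'

```text
t: 16.32
ee_pos: [0.4947, 0.4333, 0.1495]
tcp_rot: [[-0.998, 0.07, 0.006], [0.07, 0.998, 0.005], [-0.006, 0.005, -1.0]]
wrist_force: [-0.6, 0.2, -2.1]
grip_width: 0.0178
gripper_force: 79.8
```

Call:
move_arm --targets '[[1, [-0.01, -0.04, 0], [0, 0, -0.05]], [1, [-0.01, -0.12, 0], [0, 0, -0.12]], [1, [-0.02, -0.2, 0], [0, 0, -0.2]], [1, [-0.02, -0.3, 0], [0, 0, -0.28]], [1, [-0.02, -0.4, 0], [0, 0, -0.36]], [1, [-0.03, -0.5, 0], [0, 0, -0.44]], [1, [-0.03, -0.6, 0], [0, 0, -0.52]], [1, [-0.04, -0.68, 0], [0, 0, -0.6]], [1, [-0.04, -0.75, 0], [0, 0, -0.67]]]'

```text
t: 17.45
ee_pos: [0.4836, 0.2806, 0.144]
tcp_rot: [[-0.43, 0.903, -0.003], [0.903, 0.43, -0.001], [0.0, -0.003, -1.0]]
wrist_force: [0.5, -0.1, -0.7]
grip_width: 0.0175
gripper_force: 79.7
```

Call:
move_arm --targets '[[1, [-0.01, -0.08, 0], [0, 0, -0.08]], [1, [-0.01, -0.16, 0], [0, 0, -0.16]], [1, [-0.02, -0.25, 0], [0, 0, -0.24]], [1, [-0.02, -0.35, 0], [0, 0, -0.32]], [1, [-0.02, -0.45, 0], [0, 0, -0.4]], [1, [-0.03, -0.55, 0], [0, 0, -0.48]], [1, [-0.03, -0.62, 0], [0, 0, -0.55]], [1, [-0.04, -0.68, 0], [0, 0, -0.61]], [1, [-0.04, -0.75, 0], [0, 0, -0.67]]]'

```text
t: 18.58
ee_pos: [0.4755, 0.1313, 0.1442]
tcp_rot: [[0.571, 0.821, -0.003], [0.821, -0.571, -0.0], [-0.002, -0.002, -1.0]]
wrist_force: [0.4, 0.0, -1.9]
grip_width: 0.0173
gripper_force: 79.7
```

Call:
move_arm --targets '[[1, [-0.01, -0.08, 0], [0, 0, -0.08]], [1, [-0.01, -0.16, 0], [0, 0, -0.16]], [1, [-0.02, -0.25, 0], [0, 0, -0.24]], [1, [-0.02, -0.35, 0], [0, 0, -0.32]], [1, [-0.02, -0.45, 0], [0, 0, -0.4]], [1, [-0.03, -0.55, 0], [0, 0, -0.48]], [1, [-0.03, -0.64, 0], [0, 0, -0.55]], [1, [-0.04, -0.72, 0], [0, 0, -0.62]], [1, [-0.045, -0.76, 0], [0, 0, -0.672]], [1, [-0.045, -0.76, 0], [0, 0, -0.672]], [1, [-0.045, -0.76, 0], [0, 0, -0.672]]]'

```text
t: 19.95
ee_pos: [0.4675, -0.0198, 0.1448]
tcp_rot: [[0.996, -0.088, -0.001], [-0.088, -0.996, 0.0], [-0.001, -0.0, -1.0]]
wrist_force: [0.2, -0.6, -1.1]
grip_width: 0.0177
gripper_force: 79.7
```

```bash
python3 - <<'E'
from pl import *
c=cam('top');I=c['img'][...,::-1]
d=cam('scene');J=d['img'][...,::-1];p=proj(d,[[.468,-.02,.12]])[0].astype(int)
o=np.hstack([cv2.resize(I[120:260,250:370],(480,560),interpolation=2),cv2.resize(J[p[1]-70:p[1]+70,p[0]-40:p[0]+40],(320,560),interpolation=2)])
cv2.imwrite('pics/p3.png',o)
s=monitor.read_state();print(s['t'],s['ee_pos'],yawy(s['tcp_rot']),s['grip_width'],s['joints'])
y=np.radians(174.9);u=np.array([np.cos(y),np.sin(y)])
for q in(.063,0,-.173): print(q,(proj(c,[[*(s['ee_pos'][:2]+u*q),.14]])-[250,120])*4)
E
```

```text
20.05 [ 0.46778623 -0.01973035  0.14502443] -95.01845942663525 0.01754236025999181 [-7.59288633e+00  1.53497813e+01  1.06658431e+02  9.98384835e-03
  5.80284718e+01  8.74202808e+01]
0.063 [[267.5882997  437.11773372]]
0 [[275.03413889 345.67134478]]
-0.173 [[295.10080033  99.2413544 ]]
```

View pics/p3.png

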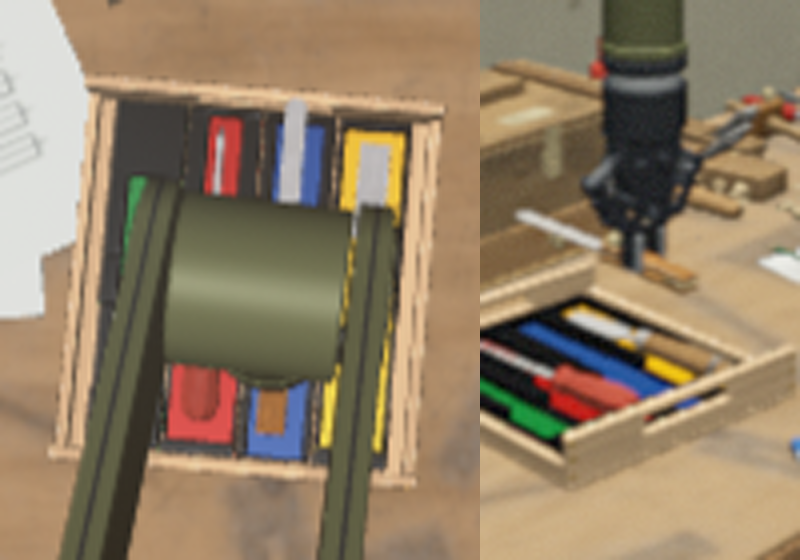

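The bevel's blade end is at (295,100) and its butt at (270,434), as predicted. I'll lower and release it.

Call:
move_arm --targets '[[1, [0, 0, -0.15], [0, 0, 0]], [1, [0, 0, -0.3], [0, 0, 0]], [1, [0, 0, -0.45], [0, 0, 0]], [1, [0, 0, -0.55], [0, 0, 0]], [1, [0, 0, -0.585], [0, 0, 0]], [1, [0, 0, -0.585], [0, 0, 0]], [1, [0, 0, -0.585], [0, 0, 0]], [0.6, [0, 0, -0.585], [0, 0, 0]], [0.6, [0, 0, -0.585], [0, 0, 0]], [0.6, [0, 0, -0.585], [0, 0, 0]], [0.6, [0, 0, -0.45], [0, 0, 0]], [0.6, [0, 0, -0.25], [0, 0, 0]], [0.6, [0, 0, 0], [0, 0, 0]]]'

```text
t: 21.68
ee_pos: [0.4673, -0.0201, 0.1457]
tcp_rot: [[0.996, -0.089, -0.002], [-0.089, -0.996, 0.0], [-0.002, -0.0, -1.0]]
wrist_force: [1.6, -0.3, 0.1]
grip_width: 0.0342
gripper_force: 0.0
```

```bash
python3 - <<'E'
from pl import *
c=cam('top');I=c['img'].astype(int)[150:225,425:450]
g=I[...,1]-I[...,0]; m=((g>12)&(I[...,1]>I[...,2])).astype(np.uint8)
k,l,st,ce=cv2.connectedComponentsWithStats(m);i=1+np.argmax(st[1:,4]);p=np.argwhere(l==i)[:,::-1]+[425,150]
w=ray(c,p,.004)[:,:2];f=np.polyfit(w[:,0],w[:,1],1);print(len(p),p.min(0),p.max(0),w.min(0),w.max(0),f,np.degrees(np.arctan(f[0])))
xo=w[:,0].min()+.062;print(xo,np.polyval(f,xo))
o=c['img'][...,::-1];cv2.imwrite('pics/q.png',np.hstack([cv2.resize(o[130:250,255:365],(440,480),interpolation=2),cv2.resize(o[140:230,420:480],(320,480),interpolation=2)]))
E
```

```text
110 [434 163] [440 214] [ 0.45078171 -0.39620912] [ 0.60984601 -0.37228651] [-0.1240057  -0.31799845] -7.068916621595802
0.5127817125609122 -0.3815863020367244
```

View pics/q.png

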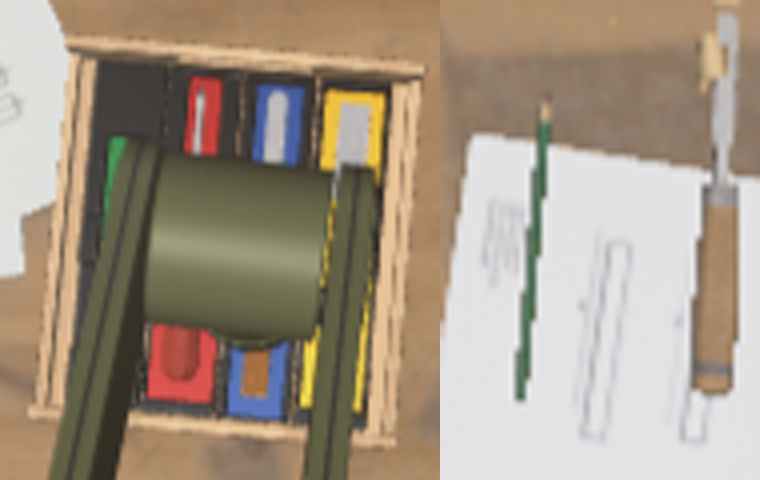

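The three tools lie in their pockets. The green pencil runs from (545,105) to (520,400) in the right crop. I'll go to it now.

Call:
move_arm --targets '[[0.6, [0.03, -0.25, 0], [0, 0, -0.01]], [0.6, [0.06, -0.5, 0], [0, 0, -0.021]], [0.6, [0.08, -0.75, 0], [0, 0, -0.021]], [0.6, [0.1, -0.95, 0], [0, 0, -0.021]]]'

```text
t: 22.22
ee_pos: [0.4882, -0.2122, 0.1452]
tcp_rot: [[0.992, -0.122, 0.001], [-0.122, -0.992, -0.0], [0.001, 0.0, -1.0]]
wrist_force: [-0.3, 0.1, -0.5]
grip_width: 0.0342
gripper_force: 0.0
```

Call:
move_arm --targets '[[0.6, [0.03, -0.25, 0], [0, 0, 0]], [0.6, [0.06, -0.5, -0.1], [0, 0, 0]], [0.6, [0.09, -0.75, -0.2], [0, 0, 0]], [0.6, [0.11, -0.85, -0.3], [0, 0, 0]], [0.6, [0.11, -0.85, -0.4], [0, 0, 0]], [0.6, [0.11, -0.85, -0.4], [0, 0, 0]], [0.6, [0.11, -0.85, -0.4], [0, 0, 0]]]'

```text
t: 23.1
ee_pos: [0.5102, -0.38, 0.0656]
tcp_rot: [[0.993, -0.121, 0.0], [-0.121, -0.993, -0.0], [0.0, 0.0, -1.0]]
wrist_force: [-0.2, 0.4, 0.9]
grip_width: 0.0339
gripper_force: 0.0
```

```bash
python3 - <<'E'
from pl import *
c=cam('top');d=cam('scene');J=d['img'][...,::-1];I=c['img'][...,::-1]
s=monitor.read_state();e=s['ee_pos'];print(s['t'],e,yawy(s['tcp_rot']),s['grip_width'])
p=proj(d,[[*e[:2],.004]])[0];P=p.astype(int);q=proj(c,[[*e[:2],.004]])[0]
print((q-[400,130])*5,(p-P+[40,50])*5)
cv2.imwrite('pics/e.png',np.hstack([cv2.resize(I[130:230,400:480],(400,500),interpolation=2),cv2.resize(J[P[1]-50:P[1]+50,P[0]-40:P[0]+40],(400,500),interpolation=2)]))
E
```

```text
23.2 [ 0.51063627 -0.38021713  0.06636119] -96.95177577354143 0.034375759493662
[179.57572351 323.39390036] [200.21345344 250.27801629]
```

View pics/e.png

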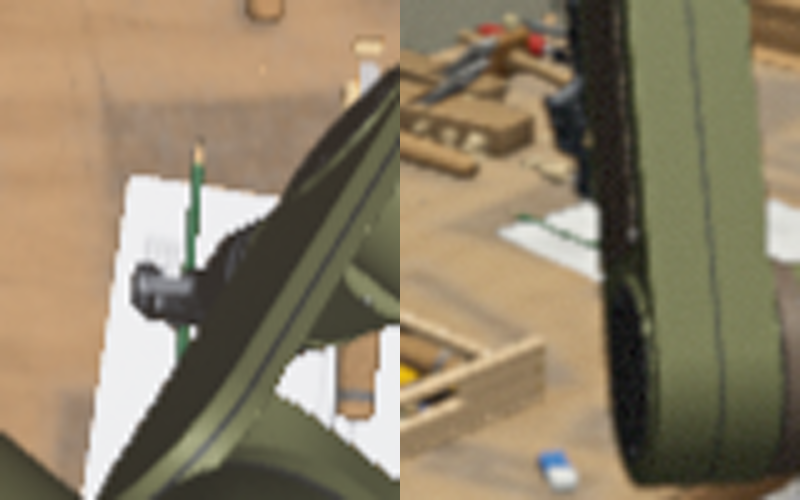

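The TCP projects within 2 mm of the pencil's axis, at (180,323) in the left crop. I'll grip and lift.

Call:
move_arm --targets '[[0.6, [0, 0, -0.15], [0, 0, 0]], [0.6, [0, 0, -0.22], [0, 0, 0]], [0.6, [0, 0, -0.25], [0, 0, 0]], [0.6, [0, 0, -0.25], [0, 0, 0]], [1, [0, 0, -0.25], [0, 0, 0]], [1, [0, 0, -0.25], [0, 0, 0]], [1, [0, 0, -0.25], [0, 0, 0]], [1, [0, 0, -0.25], [0, 0, 0]], [1, [0, 0, -0.25], [0, 0, 0]], [1, [0, 0, -0.15], [0, 0, 0]], [1, [0, 0, 0.1], [0, 0, 0]], [1, [0, 0, 0.35], [0, 0, 0]], [1, [0, 0, 0.35], [0, 0, 0]]]' --force 40

```text
t: 24.82
ee_pos: [0.5124, -0.3822, 0.1399]
tcp_rot: [[0.993, -0.122, 0.007], [-0.121, -0.993, -0.006], [0.008, 0.005, -1.0]]
wrist_force: [-0.5, 0.1, -0.7]
grip_width: 0.0063
gripper_force: 40.4
```

Call:
move_arm --targets '[[1, [-0.01, 0.1, 0], [0, 0, 0.01]], [1, [-0.02, 0.25, 0], [0, 0, 0.021]], [1, [-0.03, 0.4, 0], [0, 0, 0.021]], [1, [-0.04, 0.6, 0], [0, 0, 0.021]], [1, [-0.05, 0.8, 0], [0, 0, 0.021]]]'

```text
t: 25.45
ee_pos: [0.4974, -0.2168, 0.1329]
tcp_rot: [[0.996, -0.088, -0.005], [-0.088, -0.996, 0.003], [-0.005, -0.003, -1.0]]
wrist_force: [1.3, -0.0, -0.7]
grip_width: 0.0064
gripper_force: 40.4
```

Call:
move_arm --targets '[[1, [-0.01, 0.2, 0], [0, 0, 0]], [1, [-0.02, 0.4, 0], [0, 0, 0]], [1, [-0.03, 0.6, 0], [0, 0, 0]], [1, [-0.05, 0.8, 0], [0, 0, 0]]]'

```text
t: 25.95
ee_pos: [0.487, -0.0574, 0.1331]
tcp_rot: [[0.996, -0.088, -0.005], [-0.088, -0.996, 0.002], [-0.005, -0.001, -1.0]]
wrist_force: [0.8, -0.0, -0.1]
grip_width: 0.0065
gripper_force: 40.4
```

Call:
move_arm --targets '[[1, [-0.01, 0.2, 0], [0, 0, 0]], [1, [-0.02, 0.4, 0], [0, 0, 0]], [1, [-0.04, 0.55, 0], [0, 0, 0]], [1, [-0.06, 0.7, 0], [0, 0, 0]], [1, [-0.06, 0.78, 0], [0, 0, 0]], [1, [-0.06, 0.78, 0], [0, 0, 0]], [1, [-0.06, 0.78, 0], [0, 0, 0]]]'

```text
t: 26.82
ee_pos: [0.4776, 0.0953, 0.1348]
tcp_rot: [[0.996, -0.089, -0.001], [-0.089, -0.996, -0.001], [-0.001, 0.001, -1.0]]
wrist_force: [-0.1, -1.3, 0.1]
grip_width: 0.0064
gripper_force: 40.4
```

```bash
python3 - <<'E'
from pl import *
c=cam('top');I=c['img'][...,::-1]
d=cam('scene');J=d['img'][...,::-1];p=proj(d,[[.478,.095,.1]])[0].astype(int)
o=np.hstack([cv2.resize(I[120:260,250:370],(480,560),interpolation=2),cv2.resize(J[p[1]-70:p[1]+70,p[0]-40:p[0]+40],(320,560),interpolation=2)])
cv2.imwrite('pics/p4.png',o)
s=monitor.read_state();print(s['t'],s['ee_pos'],yawy(s['tcp_rot']),s['grip_width'])
y=np.radians(174.9);u=np.array([np.cos(y),np.sin(y)])
for q in(.062,0,-.122): print(q,(proj(c,[[*(s['ee_pos'][:2]+u*q),.125]])-[250,120])*4,(proj(d,[[*(s['ee_pos'][:2]+u*q),.125]])-p+[40,70])*4)
E
```

```text
26.925 [0.47802914 0.09501064 0.13513739] -95.14904826334866 0.006140729600151493
0.062 [[103.23029432 422.75908517]] [[210.64449545 278.97378247]]
0 [[111.24845366 334.18949635]] [[163.15778293 257.22113237]]
-0.122 [[126.80834926 162.41144134]] [[ 76.78341488 217.65091872]]
```

View pics/p4.png

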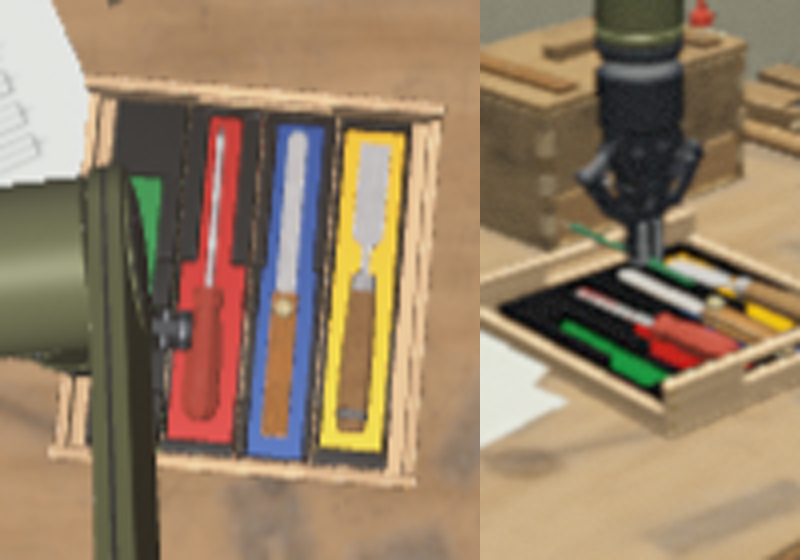

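The green part of the pencil ends at (570,226), as expected with its 20 mm bare point. The other three tools lie correctly in their pockets. I'll lower and release the pencil.

Call:
move_arm --targets '[[1, [0, 0, -0.15], [0, 0, 0]], [1, [0, 0, -0.3], [0, 0, 0]], [1, [0, 0, -0.42], [0, 0, 0]], [1, [0, 0, -0.5], [0, 0, 0]], [1, [0, 0, -0.54], [0, 0, 0]], [1, [0, 0, -0.54], [0, 0, 0]], [1, [0, 0, -0.54], [0, 0, 0]], [0.8, [0, 0, -0.54], [0, 0, 0]], [0.75, [0, 0, -0.54], [0, 0, 0]], [0.75, [0, 0, -0.54], [0, 0, 0]], [0.75, [0, 0, -0.54], [0, 0, 0]], [0.75, [0, 0, -0.4], [0, 0, 0]], [0.75, [0, 0, -0.2], [0, 0, 0]], [0.75, [0, 0, 0.2], [0, 0, 0]]]'

```text
t: 28.68
ee_pos: [0.4764, 0.0957, 0.1575]
tcp_rot: [[0.996, -0.089, -0.005], [-0.089, -0.996, -0.001], [-0.005, 0.001, -1.0]]
wrist_force: [1.4, -0.0, -1.4]
grip_width: 0.0211
gripper_force: 0.0
```

Call:
move_arm --targets '[[0.75, [0, 0.2, 0.1], [0, 0, 0]], [0.75, [0, 0.45, 0.1], [0, 0, 0]], [0.75, [0, 0.7, 0.1], [0, 0, 0]], [0.75, [0, 0.95, 0.1], [0, 0, 0]], [0.75, [0, 0.95, 0.1], [0, 0, 0]], [0.75, [0, 0.95, 0.1], [0, 0, 0]]]'

```text
t: 29.42
ee_pos: [0.4774, 0.2855, 0.1774]
tcp_rot: [[0.996, -0.088, -0.001], [-0.088, -0.996, -0.001], [-0.001, 0.001, -1.0]]
wrist_force: [-0.2, -0.5, 0.3]
grip_width: 0.0212
gripper_force: 0.0
```

```bash
python3 - <<'E'
from pl import *
c=cam('top');I=c['img'][...,::-1]
d=cam('scene');J=d['img'][...,::-1];p=proj(d,[[.5,.04,.02]])[0].astype(int)
o=np.hstack([cv2.resize(I[130:250,255:365],(440,480),interpolation=2),cv2.resize(J[p[1]-50:p[1]+50,p[0]-37:p[0]+37],(355,480),interpolation=2)])
cv2.imwrite('pics/f.png',o)
s=monitor.read_state();print(s['t'],s['ee_pos'])
E
```

```text
29.525 [0.47760117 0.28469476 0.1775465 ]
```

View pics/f.png

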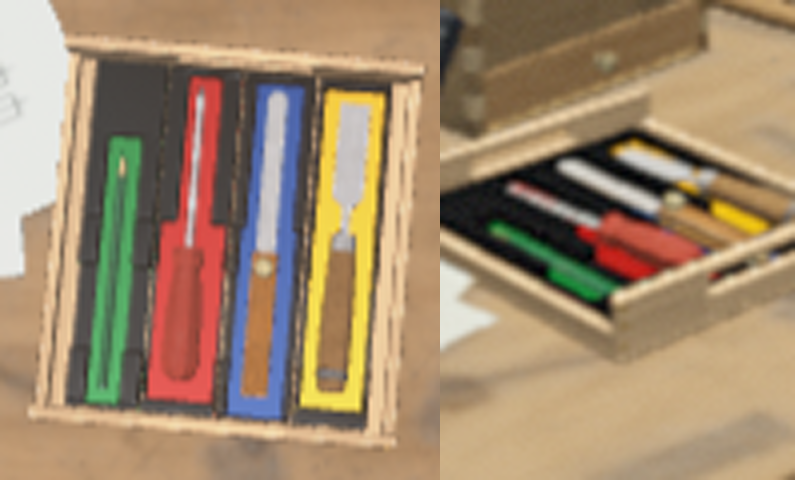

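All four items lie flat in their pockets with the handles near me. The pencil runs from (122,160) to (105,385) in the left crop. I'll hand the job in.

```bash
python3 -c "
from workcell import ctrl
print(ctrl.finish_job())"
```

```text
the job is handed in; nothing more can be done
None
```

The wide chisel, screwdriver, sliding bevel and green pencil lie flat in the yellow, red, blue and green pockets, handles (and the pencil's blunt end) toward the robot; I left the narrow chisel and red pencil alone, and handed the job in at about 29.5 s.

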